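# Hang the second drying tier on the first

## Task

The lower slide-drying tier is parked in its dock. Lift it out by the hook on its top, stand it upright on the open worktop clear of the dock and let go of it, then take it again by its side handle and hang its hook on the bar of the loop under the upper tier. The upper tier must stay hanging on its stand; leave both tiers hanging quietly and do not shove or knock over the other things on the worktop.

Things in the scene. Friction and masses are not known exactly. Their poses are not given: they have to be found in the camera images.
- stand: Fixed drying stand: grey base plate 150 x 110 x 10 mm, a 16 mm steel post 85 mm behind (+x of) its origin and 263 mm high, and from the post a U-shaped wire arm 8 mm thick whose front bar runs along the stand's y at x = 0 and carries the upper tier. Origin on the worktop straight under that bar; own x points from the bar to the post, y along the bar, z up. The arm's two sides are at y = +-28 mm.
- stand_bar (a point): Middle of the top of the stand's front bar, 255 mm above the worktop; the upper tier's hook rests here.
- upper: Upper tier, hanging loose (it can swing) on the stand, 0.3 kg: white slide tray 44 (x) x 100 (y) x 22 mm with glass slides standing to 29 mm, a steel strip hook 24 mm wide on top, and a steel wire loop (8 mm wire) under it. Origin: centre of the tray's underside; z up; same x, y as the stand. The loop hangs in the y-z plane at x = 0: opening 48 mm wide (y) and 45 mm high, from the tray's underside down to the top of its lower bar.
- upper_hook (a point): Underside of the upper tier's hook, 80 mm above its tray's underside; lies on point stand_bar when hung.
- upper_bar (a point): Middle of the top of the lower bar of the upper tier's loop, 45 mm below the tray's underside; the bar is 8 mm round and runs along y.
- lower_centre (a point): Lower tier, loose, about 0.16 kg, its weight nearly centred under its hook: white slide tray 44 (x) x 100 (y) x 22 mm with a flat underside on which it stands, glass slides to 29 mm, steel strip hook on top (overall height 89 mm) and a black side handle pointing to its own -x. This point is 45 mm above the underside, over the tray's middle; z up.
- lower_hook (a point): Underside (saddle) of the lower tier's hook, 85 mm above the tray's underside, over its middle. The hook is a strip 24 mm wide (y) and 4 mm thick: a stem on the handle side (faces x = -12 to -8 mm), a flat top 24 x 24 mm, 4 mm thick above this point, and a lip (x = 8 to 12 mm) reaching 14 mm below this point. Throat 16 mm wide (x), open downwards; it goes over a bar from the handle side. It can be gripped across its 24 mm width.
- lower_handle (a point): Grip place on the lower tier's handle: 85 mm along its own -x from the tray's middle and 32 mm above the underside. The handle is a bar along x, 10 mm wide (y), 14 mm high (z), from x = -28 to -100 mm; 25 mm free below it when the tier stands on the worktop.
- dock: Fixed grey dock in which the lower tier is parked (same directions of axes): floor 4 mm thick, walls 60 mm high and 4 mm thick, standing 5 mm off the tray all round; a slot 23 mm wide shuts in the handle (from x = -27 to -108 mm), so that it cannot be grasped there. Open on top only. Origin: on the worktop under the tray's middle.
- carton: White, blue-bottomed carton 42 x 132 x 68 mm; bystander; origin: centre of its underside
- reader: Black flat oval puck 108 x 66 x 20 mm; bystander; origin: centre of its underside
- dropper: Small brown bottle with black cap, 34 mm wide, 78 mm high; bystander; origin: centre of its underside
- bottle: Blue bottle with white cap, 60 mm wide, 145 mm high; bystander; origin: centre of its underside
- tips: Blue box with grey lid, 80 x 118 x 86 mm; bystander; origin: centre of its underside
- tape: Roll of brown tape lying flat, 94 mm wide, 48 mm high; bystander; origin: centre of its underside
- slides: Flat green box 86 x 165 x 34 mm; bystander; origin: centre of its underside

How it is judged (in metres and radians):
On the way, in this order (a step that is already met when the one before it is completed fails the run):
1. the lower tier stands upright on the open worktop, clear of the dock, let go (height (world z) of lower_centre below 0.052 m and angle between lower_centre's own z axis and vertical below 0.12 rad and horizontal distance between lower_centre and dock above 0.115 m and linear speed of lower below 0.02 m/s and contact force between lower and the fingers below 0.05 N), for 0.2 s.
2. the lower tier hangs on the upper tier's loop, let go (distance between lower_hook and upper_bar below 0.015 m and distance between upper_hook and stand_bar below 0.015 m and angle between each of lower_centre, upper's own z axis and vertical below 0.25 rad and contact force between lower and upper above 0.5 N and contact force between lower and the fingers below 0.1 N), for 0.2 s.
At the end, for the whole second after the job is handed in: The lower tier's hook rests on the upper tier's loop bar and the upper tier's hook on the stand's bar (each within 15 mm), both tiers within 0.25 rad of upright, the lower one carried by the upper one, released, and both moving slower than 50 mm/s (the lower turning slower than 0.6 rad/s) (all of step 2 and linear speed of each of lower, upper below 0.05 m/s and angular speed of lower below 0.6 rad/s); the robot touches nothing.
It fails at once if the upper tier comes off its stand (distance between upper_hook and stand_bar above 0.035 m).
It fails at once if a bystander is pushed more than 30 mm or tipped over (distance of any of carton, reader, dropper, bottle, tips, tape, slides from where it was at the start of the episode above 0.03 m or angle between any of carton, reader, dropper, bottle, tips, tape, slides's own z axis and vertical above 0.5 rad).
It also fails if it takes over 72 s, if anything falls off the work surface, if the arm or the gripper's body presses on something with over 40 N, if the wrist force passes 120 N, or if a joint passes its speed limit or range.

## Robot

A 7-joint arm with a two-finger parallel gripper is mounted at the origin on a cart in front of the work surface, level with it; the furniture and walls round the work are solid. World frame = base frame: x ahead of the robot, y to its left, z up, the work surface at z = 0. Lengths are in m, angles in degrees, forces in N, time in s.
With the tool pointing down it reaches from about 0.425 to 0.95 m from the base axis. Payload 4.7 kg.
Tool frame: the origin (TCP) lies between the finger pads; the fingertips stand ahead of it and the grasp point (between the pads) is the TCP (arm.tip_reach is the z of the fingertips in the tool frame, in m); z points along the fingers, y is the line along which they close (so a half turn about z gives the same grasp; the last joint's range is limited). The gripper opens to 87 mm and grips with 3 to 60 N. Pads are 19 mm wide; open, the fingers measure 117 mm over their backs; the gripper's body (75 mm by 190 mm) begins 51 mm behind the grasp point.
Start: joints at [63.088, 26.849, -2.785, 87.806, 1.381, 65.374, -4.715], TCP at [0.288, -0.61, 0.242] pointing down, gripper open.
Joint ranges: [-148.3, 148.3], [-19.14, 114.17], [-79.39, 73.82], [5.75, 140.21], [-59.74, 239.74], [12.07, 113.84], [-152.46, 152.46]. Speed limits (degrees/s): [147.25, 147.25, 180, 180, 180, 180, 180].

## Interface

Orientations are given as a 3x3 rotation matrix whose columns are the frame's x, y, z axes.
In Python, from cell import arm, read_camera, get_calibration, order gives the robot as it stands.
- The arm moves only by the shell command python3 -m creep 'ROWS' [OPENING] [FORCE]. ROWS is JSON, a list that holds one entry, the list of rows, each a list of 6 numbers: the shift along the tool's x, y, z in mm, then the turn, a rotation vector about the tool's x, y, z in degrees. A call has 1 to 8 rows; each row shifts and turns the commanded pose from where the row before left it, along the tool's axes as they then stand; what a row does not reach is not made up. A row lasts 1/8 s, in which the tool goes at most 62.5 mm and 10.7 degrees, less where a joint would pass 70% of its speed; a pose out of reach is approached as far as the arm can. A call with a gripper value outside its range is refused whole. OPENING is the finger opening in mm, from 0 to 87, set as the call begins (- or left out, the last holds). The fingers move at their own pace and stop on an object; FORCE is the grip in N (left out, the last holds). Time passes only in rows, so rows that do not move let the fingers close. It gives the time, the measured TCP pose, the force, the opening and the grip force at its end, in the units of the state.
- arm.state(): the state, without advancing time (a new reading comes with each control period).
- read_camera(name): name is "scene" or "top" or "wrist"; returns the picture (420x560x3 uint8, red, green, blue); there is no depth.
- get_calibration(name): a dict with "mtx" (3x3 intrinsics, pixels), "view" (4x4, takes a point from world to camera coordinates); the wrist camera has in their place "tool_from_camera" (4x4, takes a point from camera to tool coordinates, whose origin is the TCP and whose axes are the flange's). Camera axes: x right, y up, looking along -z (the intrinsics and any distortion apply to the point x, -y, -z); pixel columns grow to the right and rows downward; lengths in m; the calibration is good to about 2 mm. A picture is of the moment at which its call begins: read the wrist's pose just before it. get_calibration takes no time and is no camera call.
- order.hand_in(): hands the job in; it is judged then, once.
The state is a dict: "clock": time; "q": joint angles; "qvel": joint speeds; "tau": joint torques, N m; "position": TCP position; "tcp_rot": TCP orientation; "force": force on the tool from outside, world axes, zero at the start; "ft_torque": the same for the moment, N m; "gripper_width": finger opening in m; "grip_force": force on a finger pad.
Only numpy, scipy, OpenCV 4.12 (cv2) and the standard library are available. Lean on these libraries where they do the work, as an engineer would, in place of code of your own. Each camera call takes 0.05 s, during which the arm holds its last target. There are 200 camera calls.

## Working session

There is one attempt and no reset: what is moved stays moved. The work goes in short steps, Python scripts to look and compute and a shell command to move; the robot and the scene stay as the last step left them, time stands still between calls to the robot, and variables do not carry over. Pictures are saved under pics/ and viewed, at most 10 in all, crops included, and the job is handed in when it is done.

```bash
ls; mkdir -p pics; python3 - <<'E'
from cell import arm, read_camera, get_calibration
import cv2, numpy as np
s=arm.state(); print(s['clock'],s['position'],np.round(s['tcp_rot'],3).tolist(),s['gripper_width'],arm.tip_reach)
for n in("scene","top"):
    im=read_camera(n); cv2.imwrite(f'pics/{n}0.png',im[:,:,::-1]); c=get_calibration(n); print(n,{k:np.round(v,4).tolist() for k,v in c.items()})
print({k:np.round(v,4).tolist() for k,v in get_calibration('wrist').items()})
E
```

```text
pics
0.0 [ 0.28775424 -0.6099735   0.24048618] [[0.904, 0.427, -0.001], [0.427, -0.904, 0.002], [-0.0, -0.002, -1.0]] 0.08668234399622755 0.019
scene {'mtx': [[531.3192, 0.0, 273.4236], [0.0, 531.3192, 207.8083], [0.0, 0.0, 1.0]], 'view': [[0.709, -0.7052, 0.0032, -0.3466], [0.4367, 0.4426, 0.7832, -0.3642], [-0.5538, -0.5539, 0.6217, -1.5376], [0.0, 0.0, 0.0, 1.0]]}
top {'mtx': [[410.4388, 0.0, 285.0547], [0.0, 410.4388, 209.3312], [0.0, 0.0, 1.0]], 'view': [[0.0035, -0.9997, 0.0252, -0.0192], [0.9845, 0.0079, 0.1755, -0.5478], [-0.1756, 0.0242, 0.9842, -1.4435], [0.0, 0.0, 0.0, 1.0]]}
{'mtx': [[362.2866, 0.0, 273.6662], [0.0, 362.2866, 210.2449], [0.0, 0.0, 1.0]], 'tool_from_camera': [[-0.0002, 0.9578, 0.2873, 0.0786], [1.0, -0.0001, 0.001, -0.0004], [0.0009, 0.2873, -0.9578, -0.1431], [0.0, 0.0, 0.0, 1.0]]}
```

View pics/scene0.png

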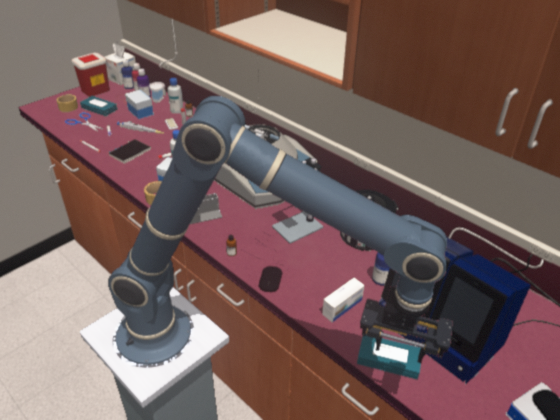

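View pics/top0.png

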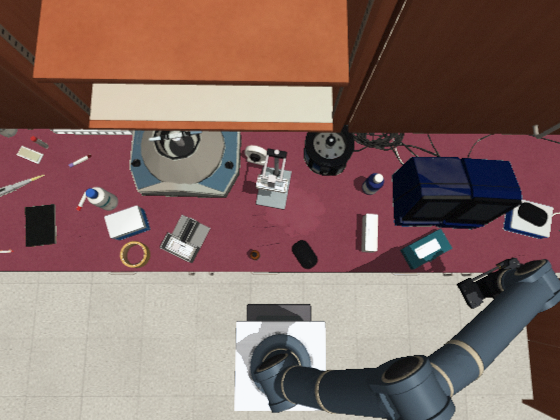

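The scene picture shows the dock at about (205,208) and the stand at (297,225). In the top view the dock is near (186,240), with its handle slot toward the lower left, and the stand is near (272,180). I'll enlarge these areas.

```bash
cat > h.py <<'E'
import numpy as np, cv2
from cell import arm, read_camera, get_calibration
def proj(n,P,s=None):
    c=get_calibration(n); P=np.atleast_2d(P)
    V=view(n,s); p=P@V[:3,:3].T+V[:3,3]
    q=np.c_[p[:,0],-p[:,1],-p[:,2]]@np.array(c['mtx']).T
    return q[:,:2]/q[:,2:]
def view(n,s=None):
    c=get_calibration(n)
    if n!='wrist': return np.array(c['view'])
    T=np.eye(4);T[:3,:3]=s['tcp_rot'];T[:3,3]=s['position']
    return np.linalg.inv(T@np.array(c['tool_from_camera']))
def ray(n,uv,s=None):
    c=get_calibration(n); W=np.linalg.inv(view(n,s))
    d=np.linalg.solve(np.array(c['mtx']),[uv[0],uv[1],1]); d=W[:3,:3]@[d[0],-d[1],-d[2]]
    return W[:3,3],d/np.linalg.norm(d)
def onz(n,uv,z,s=None):
    o,d=ray(n,uv,s); return o+d*(z-o[2])/d[2]
def two(a,b):
    (o1,d1),(o2,d2)=a,b
    t=np.linalg.lstsq(np.c_[d1,-d2],o2-o1,rcond=None)[0]
    p,q=o1+t[0]*d1,o2+t[1]*d2
    return (p+q)/2,np.linalg.norm(p-q)
E
python3 - <<'E'
import cv2
t=cv2.imread('pics/top0.png'); s=cv2.imread('pics/scene0.png')
a=cv2.resize(t[140:270,155:300],None,fx=4,fy=4,interpolation=cv2.INTER_CUBIC)
cv2.imwrite('pics/tc.png',a)
E
```

```text
(no output)
```

View pics/tc.png

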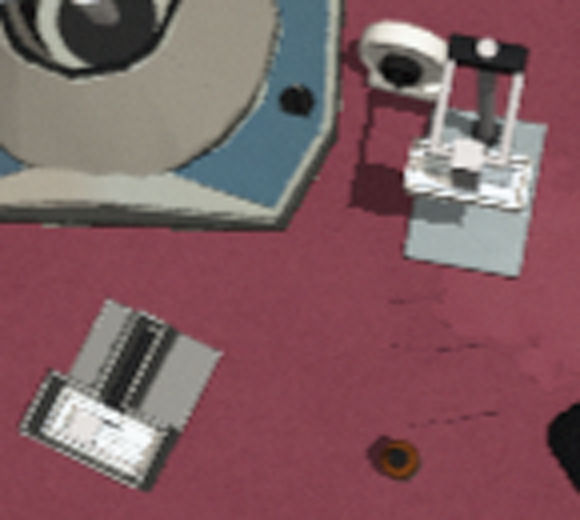

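Zoomed: the lower tier's tray is at the lower-left of the dock, around crop (105,425). Its handle slot runs up-right along (130,360), so the tier's −x points away from the robot. The stand's plate is at crop (475,210), with the post behind it at (485,110) and the upper hook at about (468,155).

```bash
python3 - <<'E'
from h import *
f=lambda u,v,z:onz('top',(155+u/4,140+v/4),z)
for n,u,v,z in [('slotfar L',110,302,.06),('slotfar R',222,352,.06),('tray wall bl',22,432,.06),('tray wall br',147,490,.06),('wall tl',50,372,.06),('tr',180,430,.06),('plate fl',405,257,.01),('plate fr',518,276,.01),('plate br',546,125,.01),('uphook',468,152,.259),('trayL',408,190,.2),('trayR',530,207,.2),('dropper',397,458,.078),('armL',448,65,.255),('armR',517,80,.255),('armLf',437,140,.255),('armRf',508,150,.255)]:
    print(n,np.round(f(u,v,z),4))
for n,u,v,z in [('reader',305,254,.02),('tape',133,254,.04),('slides',427,250,.034),('carton',369,232,.068),('tips',127,222,.086)]: print(n,np.round(onz('top',(u,v),z),3))
E
```

```text
slotfar L [0.5205 0.3509 0.06  ]
slotfar R [0.4762 0.2497 0.06  ]
tray wall bl [0.404  0.4225 0.06  ]
tray wall br [0.3539 0.3108 0.06  ]
wall tl [0.4573 0.4008 0.06  ]
tr [0.4066 0.2841 0.06  ]
plate fl [0.5732 0.0906 0.01  ]
plate fr [ 0.556  -0.0149  0.01  ]
plate br [ 0.7018 -0.0409  0.01  ]
uphook [0.6104 0.0307 0.259 ]
trayL [0.593  0.0802 0.2   ]
trayR [ 0.5796 -0.0202  0.2   ]
dropper [0.3817 0.0916 0.078 ]
armL [0.6829 0.0473 0.255 ]
armR [ 0.671  -0.0078  0.255 ]
armLf [0.621  0.0554 0.255 ]
armRf [ 0.6134 -0.0009  0.255 ]
reader [ 0.388 -0.09   0.02 ]
tape [0.384 0.524 0.04 ]
slides [ 0.404 -0.534  0.034]
carton [ 0.465 -0.316  0.068]
tips [0.492 0.536 0.086]
```

```bash
python3 -m creep '[[[39,-38,-5,0,0,0],[39,-38,-5,0,0,0],[39,-38,-5,0,0,0],[39,-38,-5,0,0,0],[39,-38,-5,0,0,0],[39,-38,-5,0,0,0],[39,-38,-5,0,0,0],[39,-38,-5,0,0,0]]]' 70 20
python3 -m creep '[[[24,-52,0,0,0,0],[24,-52,0,0,0,0],[24,-52,0,0,0,0],[24,-52,0,0,0,0],[24,-52,0,0,0,0],[24,-52,0,0,0,0],[24,-52,0,0,0,0]]]'
python3 -m creep '[[[0,0,0,0,0,-10],[0,0,0,0,0,-10],[0,0,0,0,0,-10],[0,0,0,0,0,-10],[0,0,0,0,0,-10],[0,0,0,0,0,-10],[0,0,0,0,0,-10],[0,0,0,0,0,-10]]]'
```

```text
clock: 1.1
position: [0.4406, -0.2006, 0.2816]
tcp_rot: [[0.904, 0.427, -0.0], [0.427, -0.904, -0.0], [-0.0, 0.0, -1.0]]
force: [0.6, 0.3, 0.6]
gripper_width: 0.0703
grip_force: 0.0
clock: 1.98
position: [0.4368, 0.1999, 0.2815]
tcp_rot: [[0.905, 0.426, 0.0], [0.426, -0.905, -0.001], [0.0, 0.001, -1.0]]
force: [0.4, 0.1, -1.0]
gripper_width: 0.0697
grip_force: 0.0
clock: 2.98
position: [0.4369, 0.1982, 0.2812]
tcp_rot: [[-0.269, 0.963, -0.001], [0.963, 0.269, -0.0], [-0.0, -0.001, -1.0]]
force: [-0.3, 0.2, -0.5]
gripper_width: 0.07
grip_force: 0.0
```

```bash
python3 -m creep '[[[53,4,0,0,0,0],[53,4,0,0,0,0],[53,4,0,0,0,0],[0,0,0,0,0,-10],[0,0,0,0,0,-10],[0,0,0,0,0,-10],[0,0,0,0,0,-10],[0,0,0,0,0,-9]]]'
python3 -m creep '[[[0,0,0,0,0,0],[0,0,0,0,0,0]]]' >/dev/null
cat > snap.py <<'E'
import sys; from h import *; import pickle
n,f=sys.argv[1:3]; s=arm.state(); im=read_camera(n)
cv2.imwrite(f'pics/{f}.png',im[:,:,::-1]); pickle.dump({k:s[k] for k in('position','tcp_rot')},open(f'pics/{f}.pkl','wb')); print(s['position'],np.round(s['tcp_rot'],3).tolist())
E
python3 snap.py wrist w1
```

```text
clock: 3.98
position: [0.4068, 0.3547, 0.2811]
tcp_rot: [[-0.903, 0.43, -0.001], [0.43, 0.903, -0.001], [0.0, -0.001, -1.0]]
force: [0.6, 0.1, 0.8]
gripper_width: 0.0701
grip_force: 0.0
[0.40691413 0.35481917 0.2813341 ] [[-0.9, 0.437, -0.0], [0.437, 0.9, -0.0], [0.0, -0.0, -1.0]]
```

View pics/w1.png

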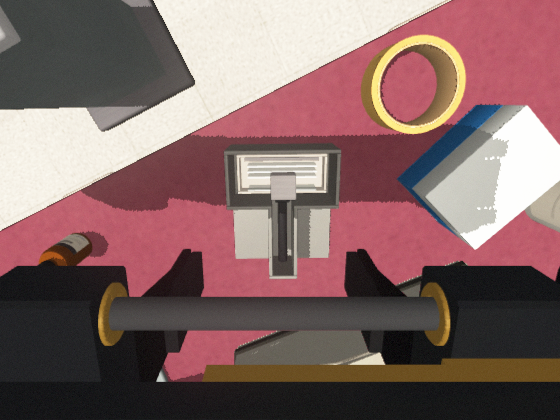

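The dock is square to the tool to within about 1°. The hook's flat top is at px (272–296, 174–198), centre (284,186).

```bash
python3 - <<'E'
from h import *; import pickle
s=pickle.load(open('pics/w1.pkl','rb'))
R=np.array(s['tcp_rot'])
c=onz('wrist',(284,186),.093,s); print('hook',c, 'tool shift mm',1000*R.T@(c-s['position']))
for a,b in [((272,174),(296,174)),((272,198),(296,198)),((284,174),(284,198))]:
    d=onz('wrist',b,.093,s)-onz('wrist',a,.093,s); print(np.linalg.norm(d), R.T@d)
for uv in [(225,152),(339,150),(227,206),(339,206)]: print('wall',1000*R.T@(onz('wrist',uv,.064,s)-c))
im=cv2.imread('pics/w1.png'); print(im[186,262:306].mean(1).round(), im[166:206,284].mean(1).round())
E
```

```text
hook [0.40739449 0.36531516 0.093     ] tool shift mm [  4.14572196   9.72705779 188.33036876]
0.022255379223853573 [-5.65336265e-06  2.22553768e-02 -8.78748286e-06]
0.022692230458214745 [-6.15286549e-06  2.26922279e-02 -8.95998118e-06]
0.02299878503965719 [-2.29980542e-02  1.83350403e-04 -5.87417531e-07]
wall [ 27.88467313 -57.87470888  29.02347809]
wall [29.82844838 54.99152467 28.97895729]
wall [-27.77403006 -57.96007923  29.02226536]
wall [-27.80614011  57.95992024  28.97649456]
[172. 172. 172. 172. 169. 171. 170. 170. 146. 177. 183. 185. 185. 187.
 188. 188. 190. 188. 187. 188. 190. 188. 187. 188. 190. 189. 187. 190.
 189. 191. 190. 191. 191. 172. 165. 165. 167. 168. 168. 166. 166. 167.
 166. 166.] [250. 213. 174. 177. 199. 222. 143. 101. 109. 141. 185. 190. 188. 187.
 190. 186. 185. 184. 187. 187. 187. 189. 185. 183. 184. 187. 183. 183.
 184. 188. 185. 183. 180. 158.  63.  47.  41.  50.  46.  45.]
```

```bash
python3 -m creep '[[[3.5,8.5,40,0,0,0],[0,0,50,0,0,0],[0,0,50,0,0,0],[0,0,25,0,0,0],[0,0,15,0,0,0],[0,0,15,0,0,0],[0,0,0,0,0,0]]]' 55 30
python3 -m creep '[[[0,0,0,0,0,0],[0,0,0,0,0,0],[0,0,0,0,0,0],[0,0,0,0,0,0],[0,0,0,0,0,0],[0,0,0,0,0,0]]]' 15 35
python3 -m creep '[[[0,0,-10,0,0,0],[0,0,-15,0,0,0],[0,0,-20,0,0,0],[0,0,-20,0,0,0],[0,0,0,0,0,0]]]'
python3 snap.py wrist w2
```

```text
clock: 5.15
position: [0.4074, 0.364, 0.0861]
tcp_rot: [[-0.901, 0.435, -0.0], [0.435, 0.901, -0.001], [0.0, -0.001, -1.0]]
force: [0.6, 0.7, 0.7]
gripper_width: 0.0551
grip_force: 0.0
clock: 5.9
position: [0.4076, 0.3642, 0.0868]
tcp_rot: [[-0.901, 0.434, 0.0], [0.434, 0.901, -0.0], [-0.0, 0.0, -1.0]]
force: [-0.4, -0.8, 2.6]
gripper_width: 0.0229
grip_force: 35.2
clock: 6.52
position: [0.4082, 0.3653, 0.1539]
tcp_rot: [[-0.901, 0.435, 0.003], [0.435, 0.901, 0.003], [-0.002, 0.004, -1.0]]
force: [0.1, 0.3, -1.9]
gripper_width: 0.0235
grip_force: 35.5
[0.40823534 0.36531667 0.15386302] [[-0.901, 0.435, 0.003], [0.435, 0.901, 0.003], [-0.002, 0.004, -1.0]]
```

View pics/w2.png

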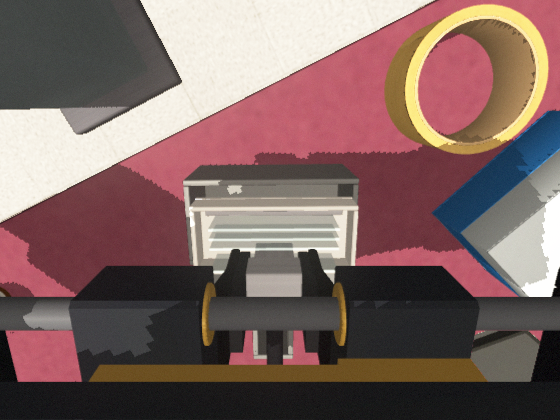

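The tier is held by the hook and clear of the dock, with its tray at px (190–357, 200–270). I'll lift it higher and carry it across in front of the stand.

```bash
python3 -m creep '[[[0,0,-30,0,0,0],[0,0,-30,0,0,0],[-13,-23,0,0,0,0],[-26,-46,0,0,0,0],[-26,-46,0,0,0,0],[-26,-46,0,0,0,0],[-26,-46,0,0,0,0],[-26,-46,0,0,0,0]]]' 15 45
python3 -m creep '[[[-26,-46,0,0,0,0],[-26,-46,0,0,0,0],[-26,-46,0,0,0,0],[-26,-46,0,0,0,0],[-13,-23,0,0,0,0],[0,0,0,0,0,9],[0,0,0,0,0,9],[0,0,0,0,0,9]]]'
python3 -m creep '[[[0,0,0,0,0,10],[0,0,0,0,0,10],[0,0,0,0,0,10],[0,0,0,0,0,10],[0,0,0,0,0,10],[0,0,0,0,0,10],[0,0,0,0,0,10],[0,0,0,0,0,10]]]'
python3 -m creep '[[[0,0,0,0,0,10],[0,0,0,0,0,10],[0,0,0,0,0,10],[0,0,0,0,0,10],[0,0,0,0,0,10],[0,0,0,0,0,7],[0,0,0,0,0,0]]]'
python3 snap.py top t2
```

```text
clock: 7.58
position: [0.4258, 0.0722, 0.211]
tcp_rot: [[-0.901, 0.434, -0.001], [0.434, 0.901, -0.0], [0.0, -0.001, -1.0]]
force: [0.1, 0.1, -1.2]
gripper_width: 0.0229
grip_force: 45.7
clock: 8.57
position: [0.4411, -0.1631, 0.2108]
tcp_rot: [[-0.601, 0.799, -0.001], [0.799, 0.601, 0.001], [0.001, -0.001, -1.0]]
force: [-0.2, -0.7, -2.5]
gripper_width: 0.0231
grip_force: 45.7
clock: 9.57
position: [0.4412, -0.1628, 0.2108]
tcp_rot: [[0.683, 0.731, -0.002], [0.731, -0.683, 0.001], [-0.001, -0.001, -1.0]]
force: [-0.2, 0.2, -2.4]
gripper_width: 0.0231
grip_force: 45.7
clock: 10.45
position: [0.4413, -0.1628, 0.2109]
tcp_rot: [[0.986, -0.167, -0.001], [-0.167, -0.986, 0.0], [-0.001, -0.0, -1.0]]
force: [-0.4, 0.4, -1.8]
gripper_width: 0.0231
grip_force: 45.7
[ 0.4412861  -0.16282432  0.21094847] [[0.986, -0.167, -0.001], [-0.167, -0.986, 0.0], [-0.001, -0.0, -1.0]]
```

```bash
python3 - <<'E'
from h import *
for uv in [(328,175),(352,155),(305,155)]: print(onz('top',uv,0),onz('top',uv,.15))
E
python3 -m creep '[[[30,1,0,0,0,0],[40,1,0,0,0,0],[41,1.5,0,0,0,0],[0,0,40,0,0,0],[0,0,40,0,0,0],[0,0,25,0,0,0],[0,0,14,0,0,0],[0,0,0,0,0,0]]]'
python3 -m creep '[[[0,0,4,0,0,0],[0,0,2,0,0,0],[0,0,0,0,0,0]]]'
```

```text
[ 0.69120362 -0.18101992  0.        ] [ 0.65112335 -0.16113723  0.15      ]
[ 0.77184765 -0.27521237  0.        ] [ 0.72379475 -0.24601763  0.15      ]
[ 0.76974734 -0.09334215  0.        ] [ 0.72190208 -0.08212745  0.15      ]
clock: 11.5
position: [0.5502, -0.1852, 0.0918]
tcp_rot: [[0.986, -0.169, -0.002], [-0.169, -0.986, 0.001], [-0.002, -0.0, -1.0]]
force: [-0.2, -0.5, -1.8]
gripper_width: 0.023
grip_force: 46.1
clock: 11.88
position: [0.5508, -0.1854, 0.087]
tcp_rot: [[0.986, -0.169, 0.001], [-0.169, -0.986, -0.0], [0.001, 0.0, -1.0]]
force: [-0.1, 0.4, -1.7]
gripper_width: 0.0231
grip_force: 46.1
```

```bash
python3 -m creep '[[[0,0,2,0,0,0],[0,0,1,0,0,0],[0,0,0,0,0,0]]]'
python3 -m creep '[[[0,0,1,0,0,0],[0,0,0,0,0,0]]]'
```

```text
clock: 12.25
position: [0.5505, -0.1853, 0.0835]
tcp_rot: [[0.986, -0.169, -0.0], [-0.169, -0.986, -0.0], [-0.0, 0.0, -1.0]]
force: [0.2, 0.2, -2.5]
gripper_width: 0.023
grip_force: 46.1
clock: 12.5
position: [0.5508, -0.1854, 0.0828]
tcp_rot: [[0.986, -0.169, 0.0], [-0.169, -0.986, -0.0], [0.0, 0.0, -1.0]]
force: [-1.2, 0.3, 0.6]
gripper_width: 0.0225
grip_force: 46.0
```

```bash
python3 -m creep '[[[0,0,0,0,0,0],[0,0,0,0,0,0],[0,0,0,0,0,0],[0,0,-10,0,0,0],[0,0,-40,0,0,0],[0,0,-50,0,0,0],[0,0,-50,0,0,0],[0,0,-50,0,0,0]]]' 50
python3 -m creep '[[[-40,0,0,0,0,0],[-40,0,0,0,0,0],[-5,0,0,0,0,0],[0,0,0,0,0,0],[0,0,0,0,0,0]]]'
python3 snap.py wrist w3
```

```text
clock: 13.5
position: [0.5504, -0.1851, 0.2851]
tcp_rot: [[0.986, -0.169, 0.001], [-0.169, -0.986, -0.0], [0.001, 0.0, -1.0]]
force: [1.0, 0.5, -0.2]
gripper_width: 0.0499
grip_force: 0.0
clock: 14.12
position: [0.4679, -0.171, 0.2828]
tcp_rot: [[0.986, -0.169, 0.001], [-0.169, -0.986, 0.0], [0.001, -0.0, -1.0]]
force: [-0.1, -1.1, 0.7]
gripper_width: 0.0499
grip_force: 0.0
[ 0.46790814 -0.17099627  0.28278228] [[0.986, -0.169, 0.001], [-0.169, -0.986, 0.0], [0.001, -0.0, -1.0]]
```

View pics/w3.png

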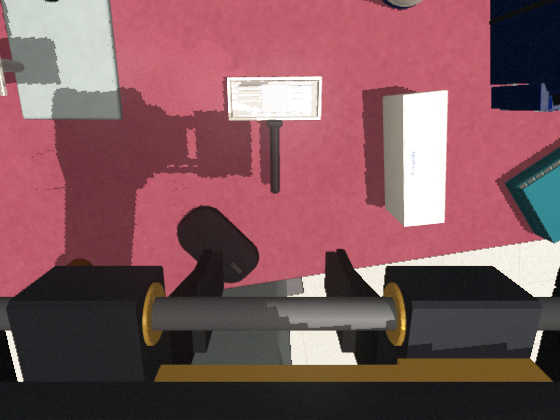

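The tier stands upright, with its tray at px (228–321, 77–120) and the black handle running from (274,122) to (276,192). The corner of the stand's plate shows at (120,118).

```bash
python3 - <<'E'
from h import *; import pickle
s=pickle.load(open('pics/w3.pkl','rb')); R=np.array(s['tcp_rot'])
im=cv2.imread('pics/w3.png').astype(int); g=im.max(2)
for r in (135,150,165,180,188):
    c=np.where(g[r,255:300]<75)[0]+255; print(r,c.min(),c.max(),onz('wrist',((c.min()+c.max())/2,r),.039,s).round(4))
c=np.where(g[120:215,275]<75)[0]+120; print(c.min(),c.max()); e=onz('wrist',(275.5,c.max()),.039,s); print('handle end',e)
for uv in [(228,77),(321,77),(229,120),(321,119)]: print('tray',onz('wrist',uv,.022,s).round(4))
print('plate',[onz('wrist',uv,.01,s).round(4) for uv in [(120,118),(113,10),(30,118)]])
E
```

```text
135 270 278 [ 0.5121 -0.1785  0.039 ]
150 270 278 [ 0.4967 -0.1758  0.039 ]
165 271 278 [ 0.4808 -0.1737  0.039 ]
180 270 278 [ 0.4647 -0.1704  0.039 ]
188 271 278 [ 0.4558 -0.1694  0.039 ]
133 192
handle end [ 0.45118946 -0.16970857  0.039     ]
tray [ 0.5777 -0.1408  0.022 ]
tray [ 0.5612 -0.2369  0.022 ]
tray [ 0.5347 -0.1329  0.022 ]
tray [ 0.5189 -0.2312  0.022 ]
plate [array([ 0.557 , -0.0121,  0.01  ]), array([ 0.6622, -0.0361,  0.01  ]), array([0.574 , 0.0869, 0.01  ])]
```

```bash
python3 -m creep '[[[0,0,-38,0,0,0],[0,0,-38,0,0,0],[-3,-50,0,0,0,0],[-3,-50,0,0,0,0],[-3,-50,0,0,0,0],[-3,-50,0,0,0,0],[0,0,0,0,0,0],[0,0,0,0,0,0]]]'
python3 snap.py wrist w4
python3 -m creep '[[[-20,-50,0,0,0,0],[-20,-50,0,0,0,0],[0,-50,0,0,0,0],[0,-50,0,0,0,0]]]'
python3 snap.py scene s4; python3 snap.py top t4
python3 - <<'E'
import cv2,numpy as np
from h import proj
P=[(.605,.03,.259),(.605,.03,.13)]
print(proj('scene',P),proj('top',P))
a=cv2.imread('pics/s4.png')[150:260,240:370]; b=cv2.imread('pics/w4.png')[0:210,160:400]
a=cv2.resize(a,None,fx=4,fy=4,interpolation=cv2.INTER_CUBIC); b=cv2.resize(b,(280,245))
c=np.zeros((600,800,3),np.uint8); c[:440,:520]=a; c[:245,520:]=b
cv2.imwrite('pics/mix.png',c)
E
```

```text
clock: 15.18
position: [0.4893, 0.0277, 0.3583]
tcp_rot: [[0.986, -0.169, -0.001], [-0.169, -0.986, -0.0], [-0.001, 0.0, -1.0]]
force: [0.3, -0.3, -0.9]
gripper_width: 0.0499
grip_force: 0.0
[0.48932308 0.02773734 0.35826168] [[0.986, -0.169, -0.001], [-0.169, -0.986, -0.0], [-0.001, 0.0, -1.0]]
clock: 15.72
position: [0.4845, 0.2316, 0.3586]
tcp_rot: [[0.985, -0.173, 0.001], [-0.173, -0.985, -0.001], [0.001, 0.001, -1.0]]
force: [1.0, -0.2, -0.2]
gripper_width: 0.0499
grip_force: 0.0
[0.48445227 0.23163298 0.35861866] [[0.985, -0.173, 0.001], [-0.173, -0.985, -0.001], [0.001, 0.001, -1.0]]
[0.48347565 0.23926983 0.35859068] [[0.986, -0.164, 0.0], [-0.164, -0.986, 0.007], [-0.001, -0.007, -1.0]]
[[292.47757211 172.1150937 ]
 [291.50953737 203.38308656]] [[272.20374115 179.67206336]
 [272.41188943 188.85981283]]
```

View pics/mix.png

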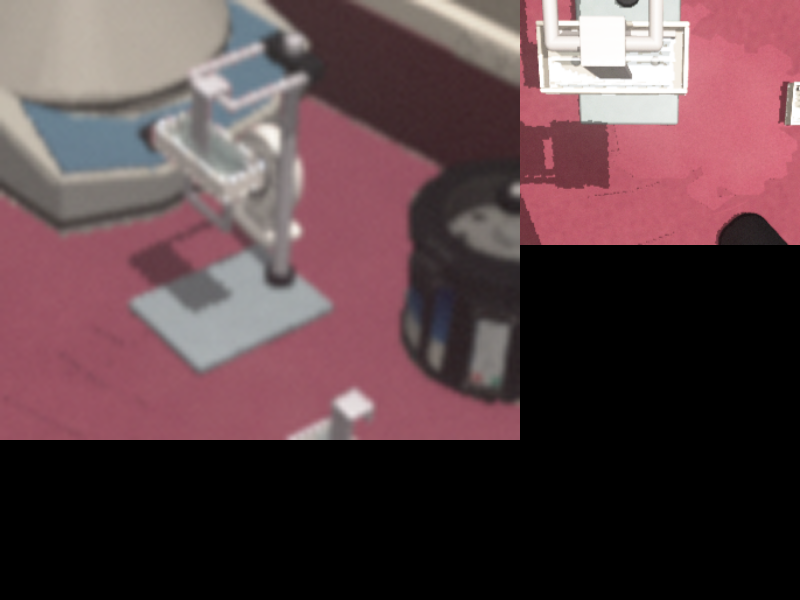

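In the scene crop, the loop bar's middle is near (212,213), i.e. full-frame (293,203). The wrist view shows the upper hook's flat top at px ≈ (211–250, 15–57), with the arm's front bar on both sides at row ≈36.

```bash
python3 - <<'E'
from h import *; import pickle
s=pickle.load(open('pics/w4.pkl','rb')); R=np.array(s['tcp_rot'])
im=cv2.imread('pics/w4.png').astype(int); g=im.mean(2).round().astype(int)
print('row22',g[22,200:262].tolist()); print('row48',g[48,200:262].tolist()); print('col230',g[5:75,230].tolist())
print('col200',g[15:60,200].tolist()); print('col262',g[15:60,262].tolist())
S=np.array([np.cos(np.radians(-9.7)),np.sin(np.radians(-9.7))])
for uv in [(211,15),(250,15),(211,57),(250,57),(230.5,36)]: print(onz('wrist',uv,.259,s).round(4))
print('bar',onz('wrist',(200,36),.251,s),onz('wrist',(262,36),.251,s))
print('tray',[onz('wrist',uv,.197,s).round(4) for uv in [(174,19),(307,19),(177,79),(302,79)]])
print(two(ray('scene',(293,203.3)),ray('top',(272.4,188.9))))
print('scene bar @.126',onz('scene',(293,203.3),.128))
print('lower hook scene check',onz('scene',(240+354/4,150+400/4),.089))
E
```

```text
row22 [155, 154, 152, 155, 153, 154, 154, 154, 157, 157, 148, 242, 252, 252, 252, 252, 252, 253, 253, 253, 253, 253, 253, 253, 253, 253, 253, 253, 253, 253, 253, 253, 253, 253, 253, 253, 253, 253, 253, 254, 253, 253, 254, 254, 254, 254, 254, 253, 253, 243, 162, 149, 152, 154, 154, 154, 160, 202, 212, 223, 225, 225]
row48 [232, 231, 231, 231, 225, 187, 181, 166, 163, 193, 220, 202, 242, 252, 253, 253, 253, 253, 253, 253, 253, 253, 253, 253, 253, 253, 253, 254, 254, 254, 254, 254, 254, 254, 254, 254, 254, 254, 254, 254, 254, 254, 254, 254, 254, 254, 254, 254, 254, 251, 223, 253, 254, 254, 254, 254, 254, 254, 254, 254, 254, 252]
col230 [226, 224, 226, 227, 225, 226, 225, 226, 231, 245, 253, 253, 253, 253, 253, 253, 253, 253, 253, 253, 253, 252, 253, 253, 253, 253, 253, 253, 253, 253, 253, 253, 253, 253, 253, 253, 253, 253, 253, 253, 253, 253, 254, 254, 254, 254, 254, 253, 254, 254, 253, 239, 114, 120, 121, 121, 114, 119, 118, 120, 119, 119, 191, 254, 255, 249, 254, 253, 230, 229]
col200 [140, 139, 187, 252, 255, 255, 251, 155, 142, 129, 134, 175, 187, 187, 178, 170, 222, 237, 243, 245, 
[... 182 characters left out ...]
 169, 229, 249, 251, 251, 244, 214, 235, 241, 245, 248, 252, 249, 246, 240, 232, 224, 207, 177, 163, 189, 205, 235, 252, 255, 255, 255, 232, 192, 205, 240, 254, 255, 255, 255]
[0.622  0.0434 0.259 ]
[0.618  0.0203 0.259 ]
[0.5991 0.0485 0.259 ]
[0.595  0.0247 0.259 ]
[0.6087 0.0342 0.259 ]
bar [0.61335939 0.05377818 0.251     ] [0.60673072 0.01525318 0.251     ]
tray [array([0.6382, 0.079 , 0.197 ]), array([ 0.6211, -0.0203,  0.197 ]), array([0.5962, 0.0872, 0.197 ]), array([ 0.5795, -0.0102,  0.197 ])]
(array([0.60701504, 0.02840937, 0.12954068]), np.float64(0.005169243313376984))
scene bar @.126 [0.61084385 0.02848227 0.128     ]
lower hook scene check [ 0.55314554 -0.18302545  0.089     ]
```

```bash
python3 -m creep '[[[0,0,0,0,0,-10],[0,0,0,0,0,-10],[0,0,0,0,0,-10],[0,0,0,0,0,-10],[0,0,0,0,0,-10],[0,0,0,0,0,-10],[0,0,0,0,0,-10],[0,0,0,0,0,-10]]]'
python3 -m creep '[[[0,0,0,0,0,-10],[0,0,0,0,0,-10],[0,0,0,0,0,-10],[0,0,0,0,0,-10],[0,0,0,0,0,-10],[0,0,0,0,0,-10],[0,0,0,0,0,-10],[0,0,0,0,0,-10]]]'
python3 -m creep '[[[0,0,0,0,0,-10],[0,0,0,0,0,-10],[0,-50,0,0,0,0],[0,-50,0,0,0,0],[0,-50,0,0,0,0],[0,-50,0,0,0,0],[0,-50,0,0,0,0],[0,-50,0,0,0,0]]]'
python3 -m creep '[[[0,-50,0,0,0,0],[0,-50,0,0,0,0],[0,0,0,0,-10,0],[0,0,0,0,0,0],[0,0,0,0,0,0]]]'
cat > to.py <<'E'
import sys; from h import *
s=arm.state(); R=np.array(s['tcp_rot']); t=np.array(eval(sys.argv[1])); print(s['clock'],(1000*R.T@(t-s['position'])).round(1), 'yaw',np.degrees(np.arctan2(R[1,0],R[0,0])).round(2),'tz',R[:,2].round(3),'q',np.round(s['q'],1))
E
python3 to.py '(.4657,-.171,.132)'; python3 to.py '(.4657,-.171,.032)'
```

```text
clock: 16.82
position: [0.4843, 0.2297, 0.3581]
tcp_rot: [[0.336, 0.942, -0.0], [0.942, -0.336, -0.001], [-0.001, 0.0, -1.0]]
force: [-0.7, -0.7, 1.0]
gripper_width: 0.0502
grip_force: 0.0
clock: 17.82
position: [0.4844, 0.2296, 0.3579]
tcp_rot: [[-0.869, 0.495, -0.001], [0.495, 0.869, -0.001], [-0.0, -0.002, -1.0]]
force: [0.5, -0.5, 0.4]
gripper_width: 0.0503
grip_force: 0.0
clock: 18.82
position: [0.4315, -0.0674, 0.3584]
tcp_rot: [[-0.985, 0.174, -0.0], [0.174, 0.985, -0.002], [-0.0, -0.002, -1.0]]
force: [0.2, -0.3, 0.0]
gripper_width: 0.0505
grip_force: 0.0
clock: 19.45
position: [0.4133, -0.1592, 0.3591]
tcp_rot: [[-0.978, 0.166, 0.124], [0.166, 0.986, -0.011], [-0.125, 0.01, -0.992]]
force: [-1.2, -0.1, 0.4]
gripper_width: 0.05
grip_force: 0.0
19.45 [-25.   -5.2 232. ] yaw 170.35 tz [ 0.124 -0.011 -0.992] q [ 95.   -4.3 -71.7 108.7  -6.9  66.  105.8]
19.45 [-12.5  -6.3 331.2] yaw 170.35 tz [ 0.124 -0.011 -0.992] q [ 95.   -4.3 -71.7 108.7  -6.9  66.  105.8]
```

```bash
python3 -m creep '[[[-25,-5,32,0,0,0],[0,0,50,0,0,0],[0,0,50,0,0,0],[0,0,50,0,0,0],[0,0,0,0,0,0],[0,0,0,0,0,0]]]' 50
python3 to.py '(.4657,-.171,.132)'; python3 to.py '(.4657,-.171,.033)'
```

```text
clock: 20.2
position: [0.4589, -0.1681, 0.184]
tcp_rot: [[-0.979, 0.163, 0.125], [0.163, 0.987, -0.007], [-0.125, 0.013, -0.992]]
force: [0.7, -0.1, 0.9]
gripper_width: 0.0501
grip_force: 0.0
20.2 [-0.6 -2.4 52.5] yaw 170.52 tz [ 0.125 -0.007 -0.992] q [ 70.1  22.  -65.  118.1  26.4  47.8  71.4]
20.2 [ 11.7  -3.7 150.7] yaw 170.52 tz [ 0.125 -0.007 -0.992] q [ 70.1  22.  -65.  118.1  26.4  47.8  71.4]
```

```bash
python3 -m creep '[[[4,-2,50,0,0,0],[4,-2,50,0,0,0],[4,0,30,0,0,0],[0,0,15,0,0,0],[0,0,6,0,0,0],[0,0,0,0,0,0]]]' 50
python3 to.py '(.4657,-.171,.032)'
```

```text
clock: 20.95
position: [0.4647, -0.173, 0.033]
tcp_rot: [[-0.978, 0.166, 0.126], [0.166, 0.986, -0.01], [-0.126, 0.011, -0.992]]
force: [-0.2, 0.2, -0.8]
gripper_width: 0.0498
grip_force: 0.0
20.95 [-0.6  2.2  1.1] yaw 170.36 tz [ 0.126 -0.01  -0.992] q [ 53.7  33.8 -46.8 124.4  46.8  32.   53.6]
```

```bash
python3 -m creep '[[[0,2,1,0,0,0],[0,0,0,0,0,0],[0,0,0,0,0,0],[0,0,0,0,0,0],[0,0,0,0,0,0],[0,0,0,0,0,0],[0,0,0,0,0,0]]]' 2 60
python3 -m creep '[[[0,0,-10,0,0,0],[0,0,-20,0,0,0],[0,0,-20,0,0,0],[0,0,-20,0,0,0],[0,0,0,0,0,0],[0,0,0,0,0,0]]]'
python3 to.py '(.4657,-.171,.1)'; python3 snap.py scene s5
python3 - <<'E'
import cv2,numpy as np
a=cv2.imread('pics/s5.png')[140:310,230:400]
cv2.imwrite('pics/s5c.png',cv2.resize(a,None,fx=3.5,fy=3.5,interpolation=cv2.INTER_CUBIC))
E
```

```text
clock: 21.82
position: [0.4638, -0.1705, 0.0307]
tcp_rot: [[-0.979, 0.165, 0.123], [0.166, 0.986, -0.009], [-0.123, 0.011, -0.992]]
force: [-0.6, -0.1, 1.9]
gripper_width: 0.0091
grip_force: 60.0
clock: 22.58
position: [0.4546, -0.17, 0.0997]
tcp_rot: [[-0.979, 0.166, 0.122], [0.166, 0.986, -0.009], [-0.122, 0.011, -0.992]]
force: [-0.2, 0.2, -1.7]
gripper_width: 0.0089
grip_force: 60.0
22.575 [-11.1   0.9   1. ] yaw 170.38 tz [ 0.122 -0.009 -0.992] q [ 61.6  27.9 -55.8 123.1  36.8  38.8  62.3]
[ 0.45457091 -0.16998982  0.09967714] [[-0.979, 0.166, 0.122], [0.166, 0.986, -0.009], [-0.122, 0.011, -0.992]]
```

View pics/s5c.png

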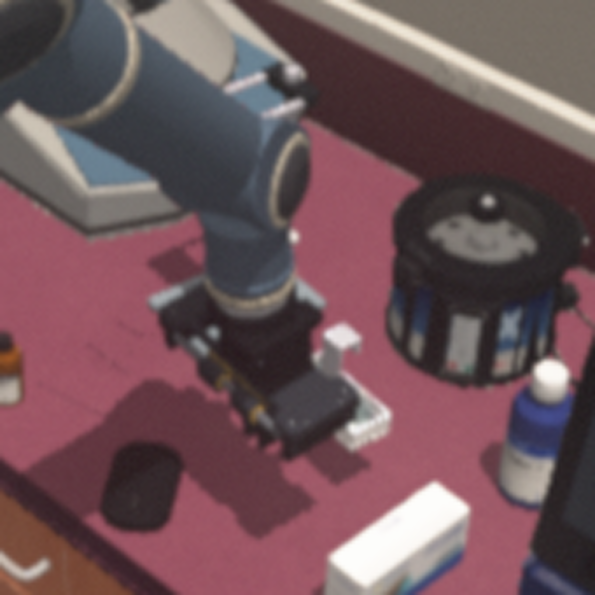

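The tier is lifted by its handle and looks level, with the hook's top at crop (342,337), i.e. full-frame (327.7,236.3). I'll check this against prediction, and check where the wrist head sits.

```bash
python3 - <<'E'
from h import *
s=arm.state(); T=np.array(s['position']); z=np.array(s['tcp_rot'])[:,2]
f=lambda P:(proj('scene',P)-[230,140])*3.5
H=T+[.0857,-.0148,.0583]; print('hook top',H,f(H))
print('pred top corners low tray', f(H+np.array([[.022*.985-.05*.17,-.022*.17-.05*.985,-.067],[-.022,0,-.067]])))
for a in (.05,.1,.15,.2,.25,.3): print(a,f(T-a*z).round(), 'fwd60',f(T-a*z+[.06,-.01,0]).round())
E
python3 snap.py top t5; python3 - <<'E'
import cv2
from h import *
a=cv2.imread('pics/t5.png')[120:260,240:400]
s=arm.state(); T=np.array(s['position']); z=np.array(s['tcp_rot'])[:,2]
for P in (T,T-.2*z,T-.3*z,T+[.0857,-.0148,.0583]): print((proj('top',P)-[240,120])*4)
cv2.imwrite('pics/t5c.png',cv2.resize(a,None,fx=4,fy=4,interpolation=cv2.INTER_CUBIC))
E
```

```text
hook top [ 0.54019563 -0.18463828  0.15774243] [[341.84721863 335.6367144 ]]
pred top corners low tray [[391.80695842 413.28098059]
 [320.8336069  403.20125023]]
0.05 [[258. 385.]] fwd60 [[313. 357.]]
0.1 [[255. 345.]] fwd60 [[311. 317.]]
0.15 [[252. 303.]] fwd60 [[309. 276.]]
0.2 [[249. 259.]] fwd60 [[307. 232.]]
0.25 [[245. 213.]] fwd60 [[305. 187.]]
0.3 [[242. 165.]] fwd60 [[303. 139.]]
[ 0.45449563 -0.16983828  0.09944243] [[-0.979, 0.165, 0.122], [0.166, 0.986, -0.009], [-0.122, 0.012, -0.993]]
[[357.71303749 453.99128712]]
[[390.85510298 455.16466356]]
[[411.81790187 455.90683982]]
[[382.68176244 345.1349082 ]]
```

View pics/t5c.png

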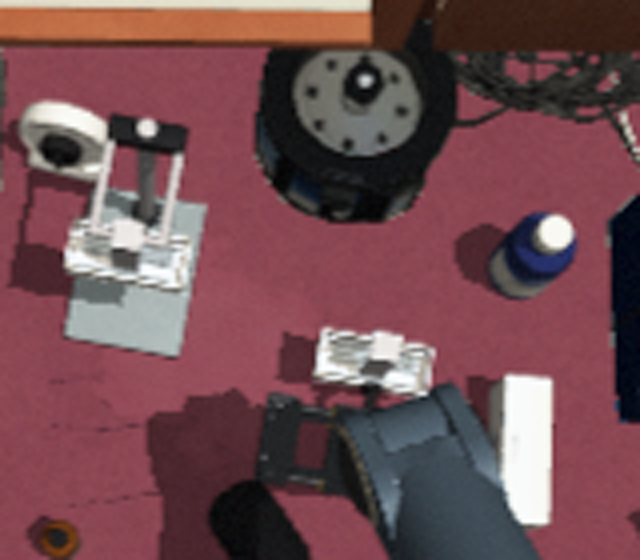

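Prediction and both views agree within about 1 mm, so there was no slip. The wrist head keeps clear of the stand.

```bash
python3 to.py '(.4741,.0572,.097)'
```

```text
22.675 [ 18.7 227.    2.8] yaw 170.4 tz [ 0.122 -0.008 -0.993] q [ 61.5  28.  -55.7 123.1  36.7  38.8  62.3]
```

```bash
python3 -m creep '[[[2,25,0,0,0,0],[3,35,0,0,0,0],[3,40,0,0,0,0],[3,40,0,0,0,0],[3,40,0,0,0,0],[3,30,0,0,0,0],[2,17,1,0,0,0],[0,0,0,0,0,0]]]'
python3 -m creep '[[[0,0,0,0,0,0],[0,0,0,0,0,0]]]'
python3 to.py '(.4741,.0572,.097)'; python3 to.py '(.5233,.0488,.097)'
```

```text
clock: 23.68
position: [0.4739, 0.0588, 0.099]
tcp_rot: [[-0.979, 0.162, 0.122], [0.162, 0.987, -0.008], [-0.122, 0.012, -0.992]]
force: [0.2, -0.4, -1.1]
gripper_width: 0.0092
grip_force: 60.0
clock: 23.92
position: [0.4741, 0.056, 0.0992]
tcp_rot: [[-0.978, 0.167, 0.123], [0.167, 0.986, -0.01], [-0.122, 0.011, -0.992]]
force: [-1.0, 0.2, -0.7]
gripper_width: 0.0093
grip_force: 60.0
23.925 [0.5 1.2 2.1] yaw 170.3 tz [ 0.123 -0.01  -0.992] q [ 30.8  26.2 -53.6 124.2  39.1  39.3  31.1]
23.925 [-49.1   1.1   8.2] yaw 170.3 tz [ 0.123 -0.01  -0.992] q [ 30.8  26.2 -53.6 124.2  39.1  39.3  31.1]
```

```bash
python3 -m creep '[[[-12,1,1.5,0,0,0],[-12,0,1.5,0,0,0],[-12,0,1.5,0,0,0],[-13,0,1.6,0,0,0],[0,0,0,0,0,0],[0,0,0,0,0,0],[0,0,0,0,0,0]]]'
python3 to.py '(.5233,.0488,.076)'; python3 snap.py top t6;python3 snap.py scene s6
python3 - <<'E'
import cv2,numpy as np
from h import *
s=arm.state(); H=np.array(s['position'])+[.0857,-.0148,.0543]; print('saddle',H)
a=cv2.imread('pics/s6.png')[140:250,230:360]; b=cv2.imread('pics/t6.png')[145:225,235:315]
c=np.zeros((600,800,3),np.uint8); c[:396,:468]=cv2.resize(a,None,fx=3.6,fy=3.6,interpolation=cv2.INTER_CUBIC); c[:320,470:790]=cv2.resize(b,None,fx=4,fy=4,interpolation=cv2.INTER_CUBIC); cv2.imwrite('pics/m6.png',c)
E
```

```text
clock: 24.8
position: [0.5225, 0.0501, 0.0994]
tcp_rot: [[-0.979, 0.165, 0.123], [0.165, 0.986, -0.009], [-0.123, 0.011, -0.992]]
force: [-0.8, -0.1, -0.8]
gripper_width: 0.009
grip_force: 60.0
24.8 [ 1.9 -1.4 23.3] yaw 170.44 tz [ 0.123 -0.009 -0.992] q [ 29.8  30.  -52.  118.4  40.2  42.3  33.3]
[0.52254733 0.05011091 0.09935953] [[-0.979, 0.165, 0.123], [0.165, 0.986, -0.009], [-0.123, 0.011, -0.992]]
[0.52261986 0.05008012 0.0993983 ] [[-0.979, 0.165, 0.123], [0.165, 0.986, -0.009], [-0.123, 0.011, -0.992]]
saddle [0.60845719 0.03525049 0.15377245]
```

```bash
python3 -m creep '[[[1,-1,6,0,0,0],[1,0,6,0,0,0],[0,0,6,0,0,0],[0,0,0,0,0,0],[0,0,0,0,0,0]]]'
python3 -m creep '[[[0,0,3,0,0,0],[0,0,2,0,0,0],[0,0,0,0,0,0],[0,0,0,0,0,0]]]'
python3 to.py '(.5233,.0488,.0757)'
```

```text
clock: 25.52
position: [0.5233, 0.0494, 0.0813]
tcp_rot: [[-0.979, 0.165, 0.123], [0.165, 0.986, -0.009], [-0.123, 0.012, -0.992]]
force: [0.3, 0.2, -2.3]
gripper_width: 0.0092
grip_force: 60.0
clock: 26.02
position: [0.5239, 0.0492, 0.0764]
tcp_rot: [[-0.979, 0.165, 0.123], [0.165, 0.986, -0.009], [-0.123, 0.012, -0.992]]
force: [0.6, -0.1, -1.0]
gripper_width: 0.0091
grip_force: 60.0
26.025 [ 0.6 -0.5  0.7] yaw 170.41 tz [ 0.123 -0.009 -0.992] q [ 27.9  31.8 -49.7 119.2  43.1  40.   30.8]
```

Nearly seated. I'll lower in 1 mm steps and watch the force.

```bash
for i in 1 2 3; do python3 -m creep '[[[0,0,1,0,0,0],[0,0,0,0,0,0],[0,0,0,0,0,0]]]' | grep -E 'pos|^force'; done
python3 snap.py scene s7; python3 - <<'E'
import cv2,numpy as np
def crop(f,sl,k): return cv2.resize(cv2.imread(f)[sl],None,fx=k,fy=k,interpolation=cv2.INTER_CUBIC)
c=np.zeros((600,800,3),np.uint8)
a=crop('pics/s7.png',np.s_[150:250,240:370],6); c[:600,:780]=a
cv2.imwrite('pics/m7.png',c)
E
```

```text
position: [0.5242, 0.0492, 0.0755]
force: [0.0, 0.7, 0.3]
position: [0.5243, 0.0493, 0.0746]
force: [0.1, 0.7, 2.0]
position: [0.5245, 0.0492, 0.0736]
force: [0.6, 0.2, 3.5]
[0.52452538 0.04923616 0.07362618] [[-0.978, 0.165, 0.124], [0.165, 0.986, -0.009], [-0.124, 0.012, -0.992]]
```

```bash
python3 -m creep '[[[0,0,-2,0,0,0],[0,0,0,0,0,0],[0,0,0,0,0,0]]]' | grep -E 'pos|^force'
```

```text
position: [0.5236, 0.049, 0.0751]
force: [0.4, 1.1, 0.6]
```

View pics/m7.png

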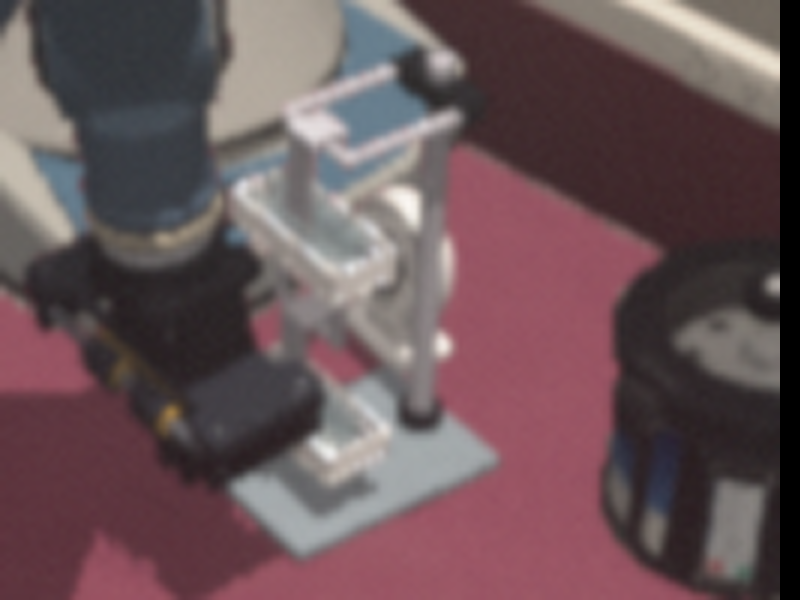

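The scene crop shows the lower hook at (318,305) seated in the loop on the bar, and the upper tier still on its stand. I'll release it and back away along the handle.

```bash
python3 -m creep '[[[0,0,0,0,0,0],[0,0,0,0,0,0],[0,0,0,0,0,0],[0,0,0,0,0,0],[0,0,0,0,0,0],[0,0,0,0,0,0]]]' 45
python3 -m creep '[[[5,0,-0.6,0,0,0],[10,0,-1.2,0,0,0],[15,0,-1.8,0,0,0],[15,0,-1.8,0,0,0],[10,0,-1.2,0,0,0],[0,0,0,0,0,0],[0,0,0,0,0,0]]]'
python3 -m creep '[[[0,0,0,0,0,0],[0,0,0,0,0,0],[0,0,0,0,0,0],[0,0,0,0,0,0],[0,0,0,0,0,0],[0,0,0,0,0,0],[0,0,0,0,0,0],[0,0,0,0,0,0]]]'
python3 snap.py scene s8; python3 snap.py top t8; python3 -m creep '[[[0,0,0,0,0,0],[0,0,0,0,0,0]]]'>/dev/null; python3 snap.py scene s9
python3 - <<'E'
import cv2,numpy as np
from h import *
a,b=[cv2.imread(f'pics/{n}.png').astype(int) for n in('s8','s9')]
print('motion',abs(a-b).max(2)[160:250,285:330].max(), abs(a-b)[160:250,285:330].mean())
for n,t in (('scene','s7'),('scene','s9')):
    im=cv2.imread(f'pics/{t}.png'); 
s7=cv2.imread('pics/s7.png').astype(int)
d=abs(b-s7).mean(2); print('upper tier change since seated',d[165:200,285:310].mean(),'lower hook region',d[196:206,290:298].mean(), 'lower tray', d[215:232,297:306].mean())
P=[(.609,.034,.134),(.609,.034,.06)]; print(proj('scene',P))
E
```

```text
clock: 28.32
position: [0.5239, 0.0491, 0.0754]
tcp_rot: [[-0.979, 0.165, 0.123], [0.165, 0.986, -0.009], [-0.123, 0.012, -0.992]]
force: [-0.0, 0.1, -0.2]
gripper_width: 0.0446
grip_force: 0.0
clock: 29.2
position: [0.4699, 0.0582, 0.0753]
tcp_rot: [[-0.978, 0.166, 0.124], [0.166, 0.986, -0.009], [-0.124, 0.012, -0.992]]
force: [-0.4, 0.1, 1.7]
gripper_width: 0.0449
grip_force: 0.0
clock: 30.2
position: [0.4693, 0.0583, 0.0752]
tcp_rot: [[-0.979, 0.165, 0.123], [0.165, 0.986, -0.009], [-0.123, 0.012, -0.992]]
force: [-0.2, -0.2, 1.2]
gripper_width: 0.0451
grip_force: 0.0
[0.46931946 0.05828215 0.07515875] [[-0.979, 0.165, 0.123], [0.165, 0.986, -0.009], [-0.123, 0.012, -0.992]]
[0.4692919  0.05829443 0.07514584] [[-0.979, 0.165, 0.123], [0.165, 0.986, -0.009], [-0.123, 0.012, -0.992]]
[0.46929998 0.05826448 0.07513269] [[-0.979, 0.165, 0.123], [0.165, 0.986, -0.009], [-0.123, 0.012, -0.992]]
motion 5 0.9
upper tier change since seated 2.678857142857143 lower hook region 2.5541666666666663 lower tray 4.095860566448802
[[291.49832481 201.43612962]
 [290.98163291 218.18276038]]
```

```bash
python3 -m creep '[[[8,0,-1,0,0,0],[0,0,-15,0,0,0],[0,0,-15,0,0,0],[0,0,0,0,0,0],[0,0,0,0,0,0],[0,0,0,0,0,0],[0,0,0,0,0,0],[0,0,0,0,0,0]]]'
python3 -m creep '[[[0,0,0,0,0,0],[0,0,0,0,0,0],[0,0,0,0,0,0],[0,0,0,0,0,0]]]' | grep force
python3 snap.py scene s10; python3 - <<'E'
import cv2
a,b=[cv2.imread(f'pics/{n}.png').astype(int) for n in('s9','s10')]
print(abs(a-b)[160:235,290:330].mean())
E
```

```text
clock: 31.6
position: [0.4576, 0.0599, 0.1047]
tcp_rot: [[-0.979, 0.165, 0.123], [0.165, 0.986, -0.009], [-0.123, 0.012, -0.992]]
force: [-0.3, -0.3, 0.4]
gripper_width: 0.045
grip_force: 0.0
force: [0.7, -0.4, -0.2]
grip_force: 0.0
[0.45767595 0.05986931 0.10492996] [[-0.979, 0.165, 0.123], [0.165, 0.986, -0.009], [-0.123, 0.012, -0.992]]
1.0177777777777777
```

```bash
python3 -c "
from cell import order; print(order.hand_in())"
```

```text
the job is handed in; nothing more can be done
None
```

The job is handed in: the lower tier is released and hanging still on the upper tier's loop bar, the upper tier is still on its stand, and the gripper is clear of both; the hand-in returned no verdict.

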